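# Hold the angle-jig leaf at its index under the bench lamp

### The job

First swing the bench lamp's arm round so that its head points at the middle of the scale on the angle jig, and leave it there. Then take the jig's hinged leaf by its bar, raise it until it is in line with the index arm beside it, and finish holding it there in the gripper, still, so that a mate can lock it (nothing else keeps the leaf up; do not let go). Leave the index arm and the other things on the bench where they are.

Things in the scene. Friction and masses are not known exactly. Their poses are not given: they have to be found in the camera images.
- leaf (a joint): Leaf of the angle jig: dark wooden flap 175 mm long, 180 wide, 12 thick, 0.4 to 0.85 kg, hinged along its far edge on a wooden base board 260 x 270 x 18 mm fixed to the bench. Angle in rad: 0 level, growing to 1.35 as its near edge (towards the robot) is raised. The hinge is free: the leaf falls when let go
- leaf_bar (a point): Middle of the round steel bar, 14 mm thick, along the leaf's free near edge: 215 mm from the hinge line, in the leaf's plane, 60 mm above the bench when level. Clear for 110 mm between its brackets, 28 mm gap to the leaf's edge; grip it from above, it may turn in the fingers. Axes turn with the leaf: x from bar to hinge, y along the bar, z out of the upper face
- leaf_hinge (a point): Middle of the leaf's hinge line, 60 mm above the bench, turning with the leaf, same axes as leaf_bar
- index (a joint): Index arm that marks the angle: bright steel bar 190 mm long, 12 x 12 mm, on the same hinge line, 22 mm beyond the leaf's right-hand edge as the robot sees it; stiff, already set between 0.45 and 0.95. Angle in rad counted as the leaf's: when both read the same they are in line. Not to be moved
- index_tip (a point): Pointed free end of the index arm, 190 mm from the hinge line, on the arm's centre line; x axis points along the arm to the hinge
- scale (a point): Middle of the jig's scale: an upright dark steel arc with white marks, 150 to 180 mm from the hinge line, standing between leaf and index arm along the jig's right-hand side and up to 240 mm high, its upper end on a fixed dark strut; this point is at 0.7 rad on it
- lamp (a joint): Swinging arm of the low bench lamp (round cast foot 110 mm across, fixed; post 20 mm thick). Turns about the upright post, rad, growing anticlockwise seen from above; stiff, stays where it is left, about 2 N at the handle moves it. Range -0.2 to 4.2
- lamp_pivot (a point): Top of the lamp post on its axis, 170 mm above the bench; turns with the arm: x axis points along the arm to the lamp head, z up. The lamp points at what lies on this x axis
- lamp_grip (a point): Point to grip on the upright black handle on the lamp head: round, 16 mm thick, top 28 mm above this point, free for 40 mm below it; 140 mm from the pivot axis, 220 mm above the bench. The conical shade reaches 50 mm further out, below the handle
- tape: Bystander: cardboard tape core 90 mm across, 25 mm high, lying flat; origin under its centre
- glue: Bystander: white glue bottle 60 mm across, 150 mm high; origin under its centre
- tin: Bystander: tin can 74 mm across, 90 mm high; origin under its centre

How it is judged (in metres and radians):
On the way, in this order (a step that is already met when the one before it is completed fails the run):
1. the lamp points at the scale and has been let go (y of scale in the frame of lamp_pivot between -0.04 and 0.04 m and x of scale in the frame of lamp_pivot above 0 m and contact force between the arm and lamp below 0.2 N and velocity of joint lamp between -0.05 and 0.05 rad/s), for 0.3 s.
2. the leaf is held in the fingers in line with the index arm (angle between the x axis of leaf_bar and the x axis of index_tip, either way round below 0.08 rad and velocity of joint leaf between -0.05 and 0.05 rad/s and contact force between the fingers and leaf above 1 N), for 0.5 s.
At the end, for the whole second after the job is handed in: The gripper's fingers hold the leaf (at least 1 N on it) still and within 0.08 rad (4.5 degrees) of the index arm's angle; the lamp head is on the side of the post towards the scale, and the line along its arm passes within 40 mm of the middle of the scale, seen from above (all of step 2 and y of scale in the frame of lamp_pivot between -0.04 and 0.04 m and x of scale in the frame of lamp_pivot above 0 m); the arm keeps its last pose, push and grip.
It fails at once if the index arm was shifted by more than 10 mm at its tip (distance of index_tip from where it was at the start of the episode above 0.01 m).
It fails at once if the tape core was disturbed (moved more than 30 mm) (distance of tape from where it was at the start of the episode above 0.03 m).
It fails at once if the glue bottle was disturbed (moved more than 30 mm) (distance of glue from where it was at the start of the episode above 0.03 m).
It fails at once if the tin was disturbed (moved more than 30 mm) (distance of tin from where it was at the start of the episode above 0.03 m).
It also fails if it takes over 61 s, if anything falls off the work surface, if the arm or the gripper's body presses on something with over 40 N, if the wrist force passes 120 N, or if a joint passes its speed limit or range.

### The arm

A 7-joint arm with a two-finger parallel gripper is mounted at the origin on the work surface. World frame = base frame: x ahead of the robot, y to its left, z up, the work surface at z = 0. Lengths are in mm, angles in rad, forces in N, time in s.
With the tool pointing down it reaches from about 400 to 875 mm from the base axis. Payload 4.4 kg.
Tool frame: the origin (TCP) lies at the very end of the fingers, on their centre line; the grasp point (between the pads) lies 19 mm behind it (ctrl.grasp_offset is the distance from the TCP to the grasp point, in mm); z points along the fingers, y is the line along which they close (so a half turn about z gives the same grasp; the last joint's range is limited). The gripper opens to 85 mm and grips with 20 to 120 N. Pads are 22 mm wide; open, the fingers measure 114 mm over their backs; the gripper's body (76 mm by 85 mm) begins 54 mm behind the grasp point. The pads swing forward as they close: fully open they stand 13 mm farther back than shut.
Start: joints at [-1.263, 0.628, 0.038, 1.517, -0.027, 0.996, -0.02], TCP at [237.329, 605.139, 231.313] pointing down, gripper open.
Joint ranges: [-3.06, 3.06], [-0.37, 2.12], [-1.25, 1.32], [0.18, 2.47], [-1.1, 4.24], [0.23, 1.98], [-2.94, 2.94]. Speed limits (rad/s): [2.57, 2.57, 3.14, 3.14, 3.14, 3.14, 3.14].

### API

Orientations are given as [roll, pitch, yaw] about the fixed x, y, z axes, in that order (R = Rz(yaw) Ry(pitch) Rx(roll)).
In Python, from cell import status, cams, ctrl gives the robot as it stands.
- The arm moves only by the tool move_arm, never from a script. Its argument "plan" is a list of rows, each a list of 3 entries, a list of its own where there are three numbers: the shift along the world's x, y, z in mm, then the turn, a rotation vector about the world's x, y, z in degrees, then the opening, from 0 (shut) to 1 (fully open). In form: [[[x, y, z], [wx, wy, wz], gripper], ...]. A call has 1 to 10 rows; each row shifts and turns the commanded pose from where the row before left it; what a row does not reach is not made up. A row lasts 1/8 s, in which the tool goes at most 62.5 mm and 10.7 degrees, less where a joint would pass 70% of its speed; a pose out of reach is approached as far as the arm can. A call with a gripper value outside its range is refused whole. The fingers move at their own pace and stop on an object; the grip force is fixed at half the most. Time passes only in rows, so rows that do not move let the fingers close. It gives the time, the measured TCP pose, the force, the opening and the grip force at its end, in the units of the state.
- status.read_state(): the state, without advancing time (a new reading comes with each control period).
- cams.get_image(name): name is "scene" or "top" or "wrist"; returns the picture (400x640x3 uint8, blue, green, red); there is no depth.
- cams.camera_params(name): a dict with "K" (3x3 intrinsics, pixels), "pose" (4x4, takes a point from camera to world coordinates); the wrist camera has in their place "tool_from_camera" (4x4, takes a point from camera to tool coordinates, whose origin is the TCP and whose axes are the flange's). Camera axes: x right, y down, z forward; pixel columns grow to the right and rows downward; lengths in mm; the calibration is good to about 2 mm. A picture is of the moment at which its call begins: read the wrist's pose just before it. camera_params takes no time and is no camera call.
- ctrl.finish_job(): hands the job in; it is judged then, once.
The state is a dict: "clock": time; "qpos": joint angles; "qd": joint speeds; "tau": joint torques, N m; "eef_pos": TCP position; "tool_rot": TCP orientation; "force": force on the tool from outside, world axes, zero at the start; "torque": the same for the moment, N m; "width": finger opening in mm; "gripper_force": force on a finger pad.
Only numpy, scipy, OpenCV 4.12 (cv2) and the standard library are available. Lean on these libraries where they do the work, as an engineer would, in place of code of your own. Each camera call takes 0.05 s, during which the arm holds its last target. There are 200 camera calls.

## Working session

There is one attempt and no reset: what is moved stays moved. The work goes in short steps, Python scripts to look and compute and a tool call to move; the robot and the scene stay as the last step left them, time stands still between calls to the robot, and variables do not carry over. Pictures are saved under pics/ and viewed, at most 10 in all, crops included, and the job is handed in when it is done.

Besides the shell and the picture viewer there is one more tool, called after "Call:" as name(argument=value, ...) on one line, values as JSON. move_arm: Moves the arm, as the interface text tells. Its arguments: {"type":"object","properties":{"plan":{"type":"array","items":{"type":"array"}}},"required":["plan"]}

```bash
mkdir -p pics; ls; python3 - <<'E'
from cell import status,cams,ctrl
import cv2
print(status.read_state())
for n in("scene","top"):
    cv2.imwrite(f"pics/{n}0.png",cams.get_image(n)); p=cams.camera_params(n); print(n,p["K"].tolist(),p["pose"].round(4).tolist())
print(cams.camera_params("wrist"),ctrl.grasp_offset)
E
```

```text
pics
{'clock': 0.0, 'qpos': array([-1.26279974,  0.62930466,  0.0384163 ,  1.51836476, -0.02701356,
        0.99626182, -0.01998101]), 'qd': array([-0.00037838,  0.00011352,  0.00135958, -0.00067917, -0.00082385,
        0.00068396, -0.00014176]), 'tau': array([-6.23463911e-04, -5.63386953e+01,  1.22595448e+00, -1.93440109e+01,
        1.10119113e-02,  1.07644260e-02,  8.17976002e-06]), 'eef_pos': array([237.0822984 , 604.56881273, 230.41649487]), 'tool_rot': array([-3.13977091e+00, -4.89092070e-06,  2.76782850e+00]), 'force': array([ 0.4722938 ,  0.25271872, -0.28340684]), 'torque': array([0.03145455, 0.00072185, 0.02936869]), 'gripper_force': 0.0, 'width': 85.62509253368516}
scene [[390.03074424328685, 0.0, 318.80901393842885], [0.0, 390.03074424328685, 203.77005191770255], [0.0, 0.0, 1.0]] [[-0.4583, 0.5502, -0.698, 1311.8184], [0.8887, 0.2773, -0.365, 428.3913], [-0.0073, -0.7876, -0.6161, 793.1191], [0.0, 0.0, 0.0, 1.0]]
top [[500.86739963574814, 0.0, 323.21237265359844], [0.0, 500.86739963574814, 197.11676864130558], [0.0, 0.0, 1.0]] [[0.0102, -0.9954, 0.0949, 442.7853], [-0.9999, -0.0089, 0.0142, 39.4], [-0.0133, -0.095, -0.9954, 1540.6844], [0.0, 0.0, 0.0, 1.0]]
{'K': array([[331.41683296,   0.        , 318.26054835],
       [  0.        , 331.41683296, 204.47677281],
       [  0.        ,   0.        ,   1.        ]]), 'tool_from_camera': array([[ 1.07104849e-03, -9.58856746e-01, -2.83888346e-01,
         7.09130169e+01],
       [ 9.99999175e-01,  1.22842103e-03, -3.76317614e-04,
        -8.09481556e-01],
       [ 7.09569096e-04, -2.83887709e-01,  9.58857271e-01,
        -1.42902537e+02],
       [ 0.00000000e+00,  0.00000000e+00,  0.00000000e+00,
         1.00000000e+00]])} 18.700000000000003
```

View pics/scene0.png

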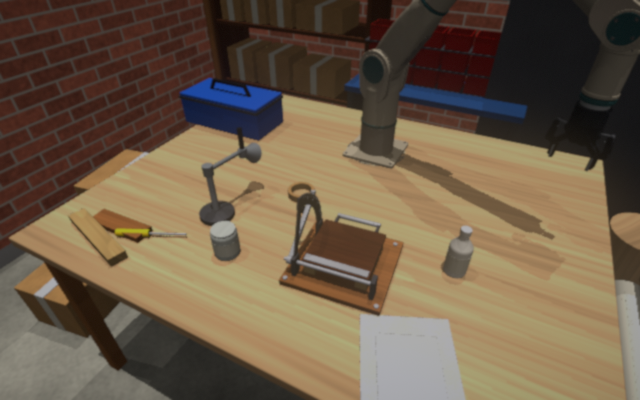

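View pics/top0.png

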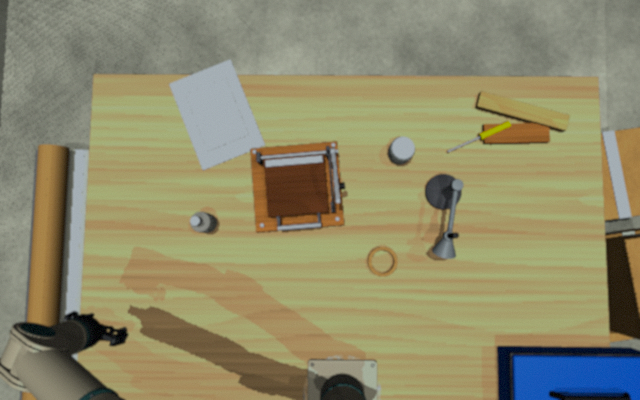

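The scene view shows the jig centred near (345,260), the lamp post near (212,190) and the tin at (226,240). In the top view the jig is around (297,187), the lamp foot at (443,192) and its head at (445,245). I'll enlarge both.

```bash
python3 - <<'E'
import cv2
a=cv2.imread("pics/top0.png")[130:280,240:480]
cv2.imwrite("pics/topc.png",cv2.resize(a,None,fx=3.3333,fy=3.3333,interpolation=cv2.INTER_CUBIC))
a=cv2.imread("pics/scene0.png")[120:310,190:415]
cv2.imwrite("pics/scenec.png",cv2.resize(a,None,fx=3,fy=3,interpolation=cv2.INTER_CUBIC))
E
```

```text
(no output)
```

View pics/topc.png

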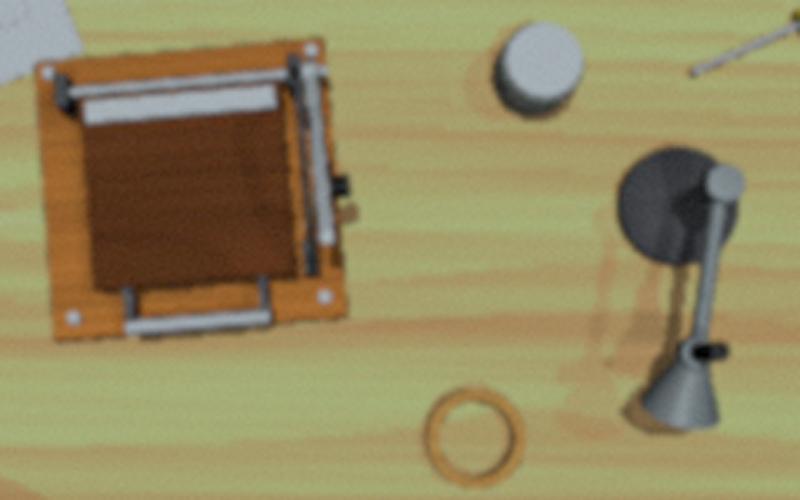

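View pics/scenec.png

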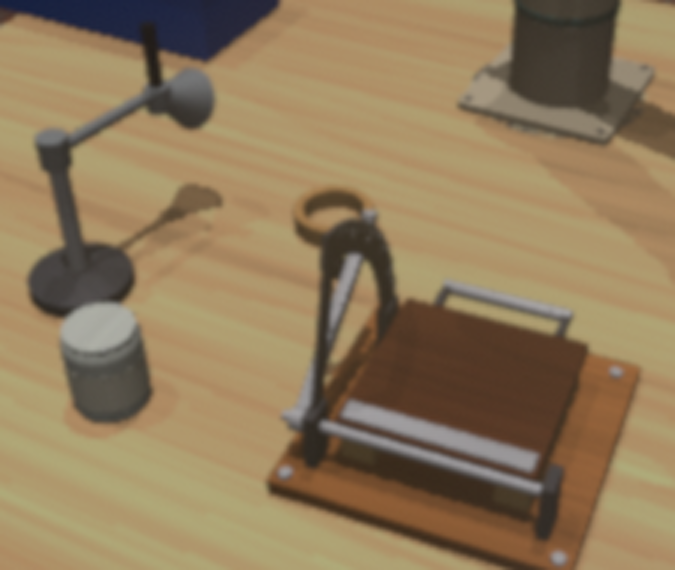

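```bash
cat > h.py <<'E'
import numpy as np, cv2
from cell import cams,status
def ray(n,u,v):
    p=cams.camera_params(n);K=p["K"];T=np.array(p["pose"])
    return T[:3,3],T[:3,:3]@np.linalg.inv(K)@[u,v,1]
def atz(n,uv,z):
    o,d=ray(n,*uv);return o+d*(z-o[2])/d[2]
def tri(t,s):
    A=[];b=[]
    for n,uv in(("top",t),("scene",s)):
        o,d=ray(n,*uv);d/=np.linalg.norm(d);P=np.eye(3)-np.outer(d,d);A.append(P);b.append(P@o)
    A=np.vstack(A);b=np.hstack(b);x=np.linalg.lstsq(A,b,rcond=None)[0];return x,np.linalg.norm(A@x-b)
T=lambda x,y:(240+(x+.5)/3.3333-.5,130+(y+.5)/3.3333-.5)
S=lambda x,y:(190+(x+.5)/3-.5,120+(y+.5)/3-.5)
E
python3 - <<'E'
from h import *
np.set_printoptions(precision=1,suppress=True)
bl,br=atz("top",T(125,327),63),atz("top",T(271,318),63)
hl,hr=atz("top",T(63,92),63),atz("top",T(293,72),63)
print("bar",bl,br,(bl+br)/2,"hinge",hl,hr)
print("bar scene",atz("scene",S(447,289),63),atz("scene",S(570,318),63))
u=hr-hl;print("yaw hinge",np.degrees(np.arctan2(u[0],-u[1])),"bar",np.degrees(np.arctan2((br-bl)[0],-(br-bl)[1])))
for k in((T(327,242),S(370,216)),(T(311,70),S(296,418)),(T(724,184),S(53,145)),(T(724,351),S(149,28)),(T(676,205),S(82,278))):print(tri(*k))
print("pivot",atz("top",T(724,184),178),"handle top",atz("top",T(724,351),248))
print("tape",atz("top",T(475,437),25),"tin",atz("top",T(542,60),90))
print("glue",atz("top",(199,218),150))
# base corners
for c in((40,62),(322,40),(346,318),(56,340)):print(atz("top",T(*c),18))
E
```

```text
bar [491.7 195.4  63. ] [500.9  66.3  63. ] [496.3 130.8  63. ] hinge [701.8 255.1  63. ] [721.5  48.9  63. ]
bar scene [510.   74.2  63. ] [496.5 195.7  63. ]
yaw hinge 5.47583448389696 bar 4.076806444712965
(array([560.3,  18.4, 165.5]), np.float64(0.62816949027031))
(array([724.1,  31.9,  62.2]), np.float64(1.2768371455047405))
(array([ 609.4, -305.5,  176.7]), np.float64(0.8373304677640531))
(array([ 470.3, -285. ,  243.3]), np.float64(3.5808047550950994))
(array([ 610.2, -303.8,   10.7]), np.float64(0.07881562090357554))
pivot [ 609.6 -305.7  178. ] handle top [ 471.6 -286.   248. ]
tape [ 397.2 -117.7   25. ] tin [ 728.8 -170.2   90. ]
glue [513.8 404.9 150. ]
[737.6 283.7  18. ]
[760.3  22.6  18. ]
[503.3  -1.2  18. ]
[480.7 262.9  18. ]
```

Estimates:

| Item | Estimate |
|---|---|
| Lamp pivot | (610,-305) |
| Lamp handle | (471,-286) |
| Scale | about (595,38) |
| Bar middle | (496,131) |
| Jig yaw | about 5° |
| Index angle | about 0.56 rad |
| Lamp swing needed | about -79° |

I'll travel high to the lamp first.

Call:
move_arm(plan=[[[0, 0, 60], [0, 0, 0], 1], [[20, -30, 60], [0, 0, 0], 1], [[19, -45, 0], [0, 0, 0], 1], [[19, -45, 0], [0, 0, 0], 1], [[19, -45, 0], [0, 0, 0], 1], [[19, -45, 0], [0, 0, 0], 1], [[19, -45, 0], [0, 0, 0], 1], [[19, -45, 0], [0, 0, 0], 1], [[20, -45, 0], [0, 0, 0], 1], [[20, -45, 0], [0, 0, 0], 1]])

```text
clock: 1.35
eef_pos: [409.4, 216.7, 344.7]
tool_rot: [-3.141, -0.0, 2.768]
force: [0.5, 0.6, -0.2]
width: 85.4
gripper_force: 0.0
```

Call:
move_arm(plan=[[[20, -45, 0], [0, 0, 1], 1], [[10, -45, 0], [0, 0, 1], 1], [[5, -45, 0], [0, 0, 1], 1], [[0, -45, 0], [0, 0, 1], 1], [[0, -45, 0], [0, 0, 1], 1], [[0, -45, 0], [0, 0, 2], 1], [[0, -45, 0], [0, 0, 2], 1], [[0, -45, 0], [0, 0, 2], 1], [[0, -45, 0], [0, 0, 2], 1], [[0, -45, 0], [0, 0, 0], 1]])

```text
clock: 2.6
eef_pos: [443.9, -232.9, 344.7]
tool_rot: [3.141, -0.0, 2.995]
force: [0.5, 0.5, -0.1]
width: 85.3
gripper_force: 0.0
```

Call:
move_arm(plan=[[[13, -26, 0], [0, 0, 0], 1], [[14, -27, -30], [0, 0, 0], 1], [[0, 0, 0], [0, 0, 0], 1]])

```text
clock: 2.98
eef_pos: [470.0, -285.7, 312.3]
tool_rot: [3.141, -0.005, 2.992]
force: [-1.5, 2.1, -0.3]
width: 84.9
gripper_force: 0.0
```

```bash
cat >> h.py <<'E'
from scipy.spatial.transform import Rotation as R
def wpose():
    s=status.read_state();M=np.eye(4);M[:3,:3]=R.from_euler("xyz",s["tool_rot"]).as_matrix();M[:3,3]=s["eef_pos"]
    return M@cams.camera_params("wrist")["tool_from_camera"],cams.camera_params("wrist")["K"]
def watz(W,K,uv,z):
    d=W[:3,:3]@np.linalg.inv(K)@[uv[0],uv[1],1];o=W[:3,3];return o+d*(z-o[2])/d[2]
def wproj(W,K,p):
    q=K@(W[:3,:3].T@(np.array(p)-W[:3,3]));return q[:2]/q[2]
E
python3 - <<'E'
from h import *
print(status.read_state()["eef_pos"]);W,K=wpose();np.save("w1.npy",W);cv2.imwrite("pics/w1.png",cams.get_image("wrist"))
print(wproj(W,K,[471,-285.7,248]),wproj(W,K,[471,-285.7,220]))
E
```

```text
[ 469.99207274 -285.68298742  312.28931172]
[320.13592697 220.62816523] [319.94826812 208.34820062]
```

View pics/w1.png

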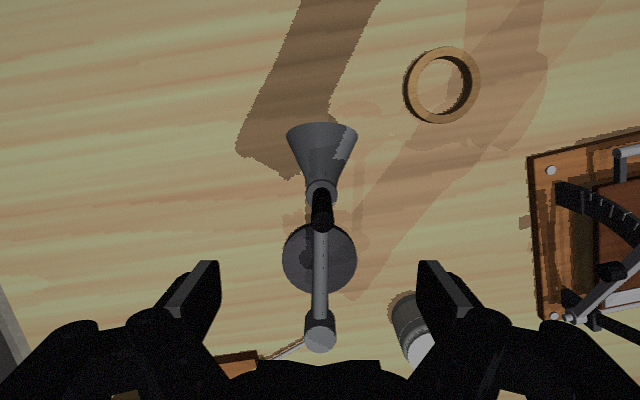

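The handle top sits at (321,222), within 2 px of where my estimate projects, and the lamp arm runs straight down the image. I can descend and grip.

Call:
move_arm(plan=[[[0, 0, -35], [0, 0, 0], 1], [[0, 0, -35], [0, 0, 0], 1], [[0, 0, -33], [0, 0, 0], 1], [[0, 0, 0], [0, 0, 0], 0.5], [[0, 0, 0], [0, 0, 0], 0.1], [[0, 0, 0], [0, 0, 0], 0.1], [[0, 0, 0], [0, 0, 0], 0.1], [[0, 0, 0], [0, 0, 0], 0.1]])

```text
clock: 4.03
eef_pos: [471.8, -284.7, 213.3]
tool_rot: [-3.141, 0.002, 2.995]
force: [-0.9, 1.5, 6.4]
width: 14.5
gripper_force: 58.3
```

Call:
move_arm(plan=[[[4, 19, 0], [0, 0, -8], 0.1], [[7, 18, 0], [0, 0, -8], 0.1], [[9, 17, 0], [0, 0, -8], 0.1], [[11, 16, 0], [0, 0, -8], 0.1], [[13, 14, 0], [0, 0, -8], 0.1], [[15, 12, 0], [0, 0, -8], 0.1], [[17, 10, 0], [0, 0, -8], 0.1], [[18, 7, 0], [0, 0, -8], 0.1], [[19, 5, 0], [0, 0, -8], 0.1], [[19, 2, 0], [0, 0, -8], 0.1]])

```text
clock: 5.28
eef_pos: [604.5, -166.2, 213.4]
tool_rot: [3.139, 0.003, 1.595]
force: [-0.2, -4.9, 1.1]
width: 14.2
gripper_force: 59.5
```

Call:
move_arm(plan=[[[0, 0, 0], [0, 0, 0], 0.1], [[0, 0, 0], [0, 0, 0], 0.1]])

```text
clock: 5.52
eef_pos: [604.8, -166.1, 213.3]
tool_rot: [3.138, 0.003, 1.599]
force: [3.3, -3.7, 4.7]
width: 14.6
gripper_force: 59.8
```

Call:
move_arm(plan=[[[0, 0, 0], [0, 0, 0], 0.6], [[0, 0, 0], [0, 0, 0], 1], [[0, 0, 0], [0, 0, 0], 1], [[0, 0, 30], [0, 0, 0], 1], [[0, 0, 50], [0, 0, 0], 1], [[0, 0, 60], [0, 0, 0], 1], [[0, 0, 40], [0, 0, 0], 1], [[-55, 15, 0], [0, 0, 0], 1], [[-55, 15, 0], [0, 0, 0], 1], [[-30, 30, 0], [0, 0, 0], 1]])

```text
clock: 6.78
eef_pos: [460.0, -105.3, 391.7]
tool_rot: [-3.141, -0.002, 1.595]
force: [1.3, 0.9, 0.5]
width: 85.3
gripper_force: 0.0
```

Call:
move_arm(plan=[[[0, 49, 0], [0, 0, 1], 1], [[5, 49, 0], [0, 0, 1], 0.4], [[10, 49, 0], [0, 0, 1], 0.4], [[10, 49, -30], [0, 0, 0.7], 0.4], [[10, 50, -50], [0, 0, 0], 0.4], [[0, 0, -50], [0, 0, 0], 0.35], [[0, 0, -50], [0, 0, 0], 0.35], [[0, 0, 0], [0, 0, 0], 0.35]])

```text
clock: 7.78
eef_pos: [494.0, 134.8, 215.5]
tool_rot: [-3.134, 0.002, 1.663]
force: [-0.2, -0.4, 0.6]
width: 29.8
gripper_force: 0.0
```

```bash
python3 - <<'E'
from h import *
s=status.read_state();print(s["eef_pos"],s["tool_rot"],s["width"],s["clock"]);W,K=wpose();np.save("w2.npy",W);cv2.imwrite("pics/w2.png",cams.get_image("wrist"))
cv2.imwrite("pics/top2.png",cams.get_image("top"));cv2.imwrite("pics/scene2.png",cams.get_image("scene"))
for p in([491.7,195.4,60],[500.9,66.3,60],[496.3,130.8,60],[560.3,18.4,165.5],[724,31.9,60]):print(wproj(W,K,p).round(1))
E
```

```text
[493.9799206  134.83214485 215.46420851] [-3.13371409e+00  1.53872128e-03  1.66260238e+00] 29.76589085368711 7.775
[322.6 118.3]
[319.2 254.2]
[320.8 190.4]
[394.2 384.6]
[532.7 303.9]
```

View pics/w2.png

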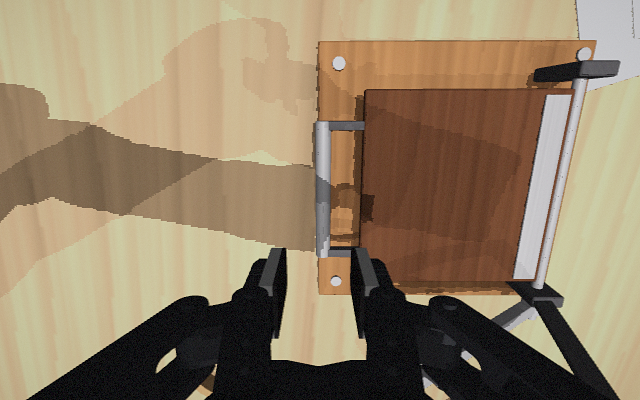

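The bar runs from (322,122) to (324,256), so its centre is at x≈498, about 4 mm beyond the tool centre line. I'll correct by that and descend.

Call:
move_arm(plan=[[[4, 8, -50], [0, 0, 0], 0.35], [[0, 0, -50], [0, 0, 0], 0.35], [[0, 0, -30], [0, 0, 0], 0.35], [[0, 0, -22], [0, 0, 0], 0.35], [[0, 0, -22], [0, 0, 0], 0.35], [[0, 0, 0], [0, 0, 0], 0.35]])

```text
clock: 8.68
eef_pos: [502.0, 143.5, 44.9]
tool_rot: [3.14, -0.001, 1.663]
force: [1.2, -0.1, 0.4]
width: 29.4
gripper_force: 0.0
```

```bash
python3 - <<'E'
from h import *
cv2.imwrite("pics/w3.png",cams.get_image("wrist"))
s=cv2.imread("pics/scene2.png")[120:310,190:415];t=cv2.imread("pics/top2.png")[130:280,240:480]
cv2.imwrite("pics/s2c.png",cv2.resize(s,None,fx=3,fy=3,interpolation=cv2.INTER_CUBIC))
E
```

```text
(no output)
```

View pics/s2c.png

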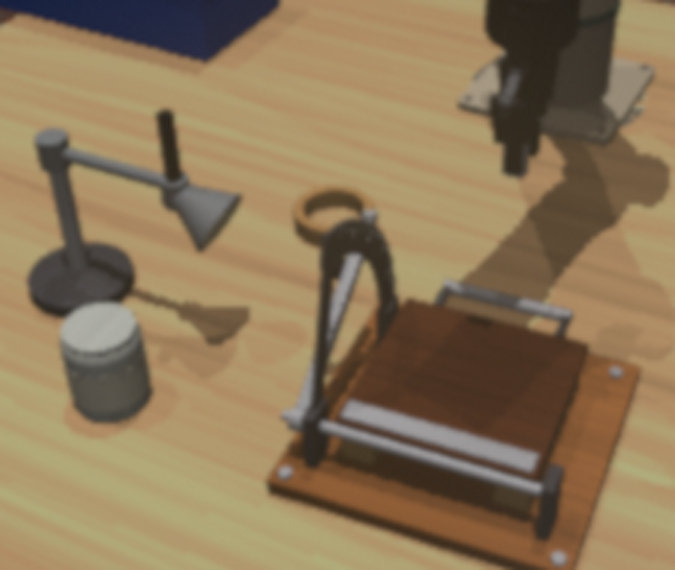

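The lamp has held its position, pointing at the scale, with its handle top at (165,115) and its pivot at (53,140) in the crop. I'll recentre slightly on the bar and grip.

Call:
move_arm(plan=[[[-4, 0, -4], [0, 0, 0], 0.35], [[0, 0, 0], [0, 0, 0], 0.35], [[0, 0, 0], [0, 0, 0], 0.1], [[0, 0, 0], [0, 0, 0], 0.1], [[0, 0, 0], [0, 0, 0], 0.1], [[0, 0, 0], [0, 0, 0], 0.1]])

```text
clock: 9.48
eef_pos: [496.0, 143.3, 40.7]
tool_rot: [-3.14, -0.001, 1.663]
force: [-3.0, 0.3, 6.9]
width: 12.2
gripper_force: 58.4
```

Call:
move_arm(plan=[[[0.3, 0, 12], [0, 0, 0], 0.1], [[1, 0, 12], [0, 0, 0], 0.1], [[1.7, 0.2, 12], [0, 0, 0], 0.1], [[2.3, 0.2, 11.8], [0, 0, 0], 0.1], [[3, 0.3, 11.6], [0, 0, 0], 0.1], [[3.6, 0.3, 11.5], [0, 0, 0], 0.1], [[4.3, 0.4, 11.2], [0, 0, 0], 0.1], [[4.9, 0.4, 11], [0, 0, 0], 0.1], [[5.5, 0.5, 10.7], [0, 0, 0], 0.1], [[6.1, 0.6, 10.4], [0, 0, 0], 0.1]])

```text
clock: 10.72
eef_pos: [526.4, 146.1, 154.6]
tool_rot: [-3.135, -0.001, 1.663]
force: [-8.6, 1.2, -0.6]
width: 12.0
gripper_force: 58.3
```

Call:
move_arm(plan=[[[0, 0, 0], [0, 0, 0], 0.1], [[0, 0, 0], [0, 0, 0], 0.1], [[0, 0, 0], [0, 0, 0], 0.1]])

```text
clock: 11.1
eef_pos: [526.4, 146.1, 154.7]
tool_rot: [-3.135, -0.002, 1.663]
force: [-10.3, 0.9, 3.5]
width: 11.7
gripper_force: 58.6
```

```bash
python3 - <<'E'
from h import *
s=status.read_state();print(s["eef_pos"],s["clock"],s["force"])
for n,(a,b,c,d) in dict(scene=(170,290,270,410),top=(130,250,240,360)).items():
    im=cams.get_image(n);cv2.imwrite(f"pics/{n}4.png",im);cv2.imwrite(f"pics/{n}4c.png",cv2.resize(im[a:b,c:d],None,fx=5,fy=5,interpolation=cv2.INTER_CUBIC)[:600])
E
```

```text
[526.36863578 146.0927342  154.74273436] 11.1 [-10.30852865   0.91719862   3.49365433]
```

View pics/scene4c.png

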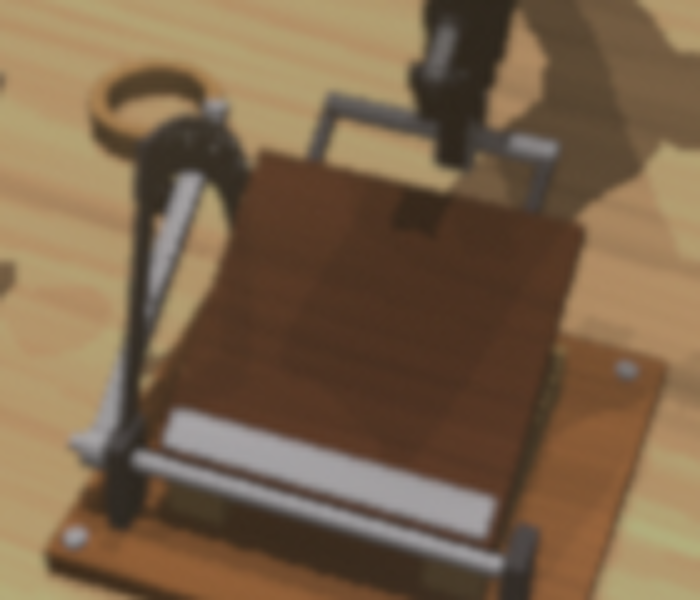

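View pics/top4c.png

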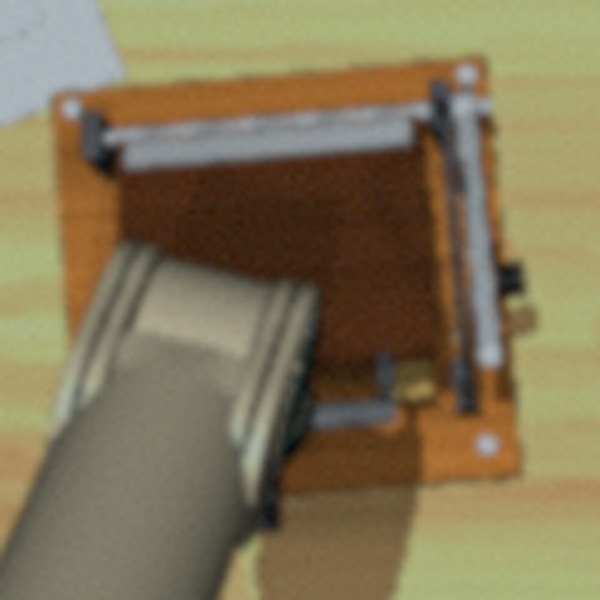

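```bash
python3 - <<'E'
from h import *
from scipy.optimize import least_squares
c=lambda o,x,y:(o[0]+(x+.5)/5-.5,o[1]+(y+.5)/5-.5)
t=c((240,130),488,362);s=c((270,170),217,105)
print("tip",tri(t,s)); print("barend",tri(c((240,130),390,412),c((270,170),335,100)))
def proj(n,p):
    q=cams.camera_params(n);T=np.array(q["pose"]);v=q["K"]@(T[:3,:3].T@(p-T[:3,3]));return v[:2]/v[2]
for yaw in(4.5,5,5.5):
    a=np.radians(yaw);h=np.array([np.cos(a),np.sin(a),0]);r=np.array([np.sin(a),-np.cos(a),0])
    # bar points known from level pictures: hinge = bar mid + 215 h ; index lateral 118
    def tip(p):
        H=np.array([p[1],p[2],60]);return H-190*np.cos(p[0])*h+[0,0,190*np.sin(p[0])]
    H0=np.array([497.3,130.8,60])+215*h+118*r
    f=lambda p:np.r_[proj("top",tip(p))-t,proj("scene",tip(p))-s,(p[1:]-H0[:2])/4]
    o=least_squares(f,[.6,*H0[:2]]);print(yaw,o.x.round(3),H0.round(1),o.fun.round(2))
E
```

```text
tip (array([560.82867832,  19.44490752, 169.82499656]), np.float64(1.4627911118574708))
barend (array([531.88997192,  74.48575398, 172.44425736]), np.float64(1.0187309372308522))
4.5 [6.07000e-01 7.17196e+02 3.12770e+01] [720.9  30.   60. ] [ 0.48 -0.39  0.13  0.57 -0.92  0.31]
5 [6.05000e-01 7.17401e+02 3.27660e+01] [721.8  32.   60. ] [ 0.44 -0.45  0.13  0.68 -1.09  0.19]
5.5 [6.04000e-01 7.17594e+02 3.42570e+01] [722.6  34.   60. ] [ 0.39 -0.51  0.14  0.78 -1.26  0.08]
```

The leaf is at about 0.557 rad. The index tip triangulates to about 0.59 ± 0.02, so I'll raise the leaf by 0.03 and hold.

Call:
move_arm(plan=[[[1.5, 0.1, 3], [0, 0, 0], 0.1], [[1.5, 0.1, 3], [0, 0, 0], 0.1], [[0, 0, 0], [0, 0, 0], 0.1], [[0, 0, 0], [0, 0, 0], 0.1], [[0, 0, 0], [0, 0, 0], 0.1], [[0, 0, 0], [0, 0, 0], 0.1], [[0, 0, 0], [0, 0, 0], 0.1], [[0, 0, 0], [0, 0, 0], 0.1], [[0, 0, 0], [0, 0, 0], 0.1], [[0, 0, 0], [0, 0, 0], 0.1]])

```text
clock: 12.45
eef_pos: [529.9, 146.5, 160.6]
tool_rot: [-3.136, -0.001, 1.663]
force: [-8.3, 1.0, 0.8]
width: 11.8
gripper_force: 58.6
```

```bash
python3 - <<'E'
from h import *
c=lambda o,x,y:(o[0]+(x+.5)/5-.5,o[1]+(y+.5)/5-.5)
S=(270,170)
def inpl(n,uv,P,r):
    o,d=ray(n,*uv);return o+d*((P-o)@r)/(d@r)
im=cams.get_image("scene");cv2.imwrite("pics/s5c.png",cv2.resize(im[170:290,270:410],None,fx=5,fy=5,interpolation=cv2.INTER_CUBIC))
a=np.radians(5.2);h=np.array([np.cos(a),np.sin(a),0]);r=np.array([np.sin(a),-np.cos(a),0]);H=np.array([497.3,130.8,60])+215*h
for lat in(116,120,124): # index centre-line points seen in the scene view, cut with its vertical plane
    p=[inpl("scene",c(S,*q),H+lat*r,r) for q in((217,105),(183,205),(112,400))]
    print(lat,[(round(float((H-x)@h),1),round(float(x[2]),1)) for x in p],[round(float(np.arctan2(x[2]-60,(H-x)@h)),3) for x in p],round(float(np.arctan2((p[0]-p[2])[2],-(p[0]-p[2])@h)),3))
print(status.read_state()["eef_pos"],status.read_state()["force"])
E
```

```text
116 [(157.7, 172.8), (109.5, 139.7), (14.2, 82.5)] [0.621, 0.629, 1.008] 0.562
120 [(166.9, 165.5), (118.2, 132.0), (21.7, 74.1)] [0.564, 0.547, 0.575] 0.562
124 [(176.2, 158.2), (126.8, 124.3), (29.2, 65.7)] [0.508, 0.469, 0.191] 0.562
[529.89548888 146.45858342 160.61360479] [-8.37249469  1.46462092  0.33264285]
```

View pics/s5c.png

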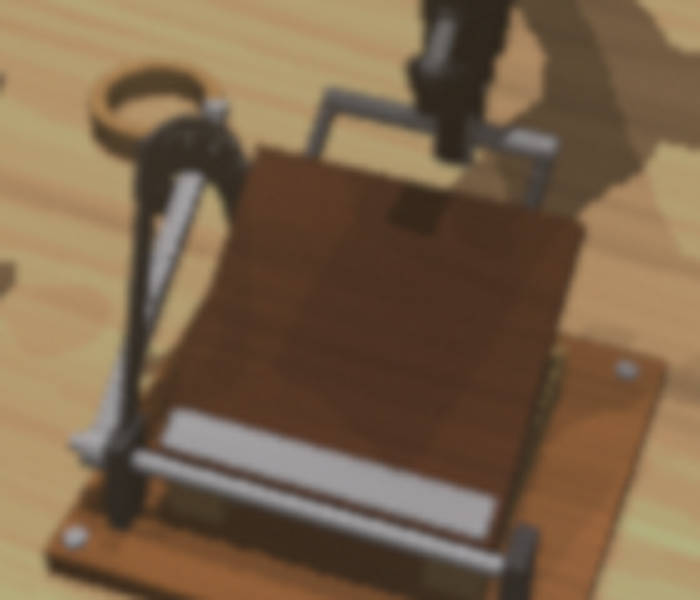

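The leaf is held still at about 0.59 rad, and every index estimate lies between 0.56 and 0.605. That is inside the tolerance, so I'm handing the job in.

```bash
python3 -c "
from cell import ctrl
print(ctrl.finish_job())"
```

```text
the job is handed in; nothing more can be done
None
```

The job is handed in, but the hand-in printed no verdict: the lamp arm was swung to point at the scale and released, and the gripper is holding the leaf still by its bar at about 0.59 rad, against an index arm estimated at 0.56–0.605 rad.

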